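# Shut the draught shield and tare the paint scale

### The job

Zero the paint-mixing scale with the empty mixing cup that already stands on its pan. With your fingertips, push both side doors and the roof of its glass draught shield fully shut towards the front of the scale, then press the long tare key on the keypad at the front and let it go. Pick nothing up, and do not disturb the cup, the other keys or the things standing about on the bench.

Things in the scene. Friction and masses are not known exactly. Their poses are not given: they have to be found in the camera images.
- scale: Fixed scale: grey base 330 (x) x 220 (y) mm, top at 70 mm. Origin: centre of its underside, on the bench. Own x runs from the keypad (front) to the rear, y left, z up. Behind the keypad a rigid glass draught shield fills local x -61..165, y -106..106 mm, up to z 264 mm. A display hump (x -97..-75, y -75..75, top z 93 mm) stands between the keys and the shield.
- pan (a point): Centre of the scale's steel pan, 124 mm across, on its top face: local (40, 0, 88) mm in the scale's frame, inside the shield.
- door_left (a joint): Sliding glass side door on the scale's +y side (left seen from the robot), m: 0 = fully shut (at its front stop), grows as it slides back along the scale's own +x, up to 0.125. It starts open. It slides with about 1.2 N of friction plus damping of 6 N per m/s, has no spring and stays where it is left.
- door_right (a joint): The same door on the scale's -y side.
- roof (a joint): Sliding glass roof of the shield, m: 0 = fully shut (front stop), grows as it slides back along the scale's own +x, up to 0.125. It starts open. Friction and damping as the doors. Pane top 264 mm above the bench.
- left_handle (a point): Centre of the left door's handle, a black upright block 14 (x) x 24 (y) x 76 (z) mm standing out sideways from the pane, from 167 to 243 mm above the bench. The pane is 12 mm inboard of this point, the handle's outer face 12 mm outboard. Shut, it is at local (-36, 118, 205) mm of the scale. Push it from behind, towards the scale's -x.
- right_handle (a point): Centre of the right door's handle, the mirror image of the left: shut at local (-36, -118, 205) mm.
- roof_grip (a point): Centre of the roof's grip, a black block 14 (x) x 70 (y) x 24 (z) mm standing on the pane, from 264 to 288 mm height. Shut, it is at local (-25, 0, 276) mm. Push it from behind, towards the scale's -x.
- tare_key (a joint): Tare key, m pressed: 0 = up, 0.004 = fully down. Spring key: 1.6 N to start, 4.8 N fully down; it springs back. Counts as pressed beyond 0.0025.
- tare_top (a point): Centre of the tare key's top face: the one long key of the row, a white bar 24 (x) x 66 (y) mm, 81.5 mm above the bench, at local (-138, -50) mm of the scale, on the right of the keypad seen from the robot.
- small_key0 (a joint): Small key, 24 x 19 mm, at local (-138, 22) mm, same height and spring as the tare key, m pressed. Not to be pressed.
- small_key1 (a joint): Small key at local (-138, 53) mm. Not to be pressed.
- small_key2 (a joint): Small key at local (-138, 84) mm. Not to be pressed.
- cup: Empty white plastic mixing cup, 82 mm across the rim, 105 mm tall, about 30 to 55 g, loose on the scale's pan inside the shield. Origin: centre of its underside. Leave alone.
- quart_tin: Bystander: steel one-litre paint tin, 108 mm across, 124 mm tall, to the left of the scale. Origin: centre of its underside.
- small_tin: Bystander: small steel tin, 74 mm across, 80 mm tall, left of the scale. Origin: centre of its underside.
- aerosol: Bystander: aerosol can, 66 mm across, 190 mm tall, right of the scale. Origin: centre of its underside.
- tape_roll: Bystander: roll of green masking tape lying flat, 104 mm across, 36 mm high, right of the scale. Origin: centre of its underside.
- stir_stick: Bystander: flat wooden stirring stick, 290 x 25 x 5 mm, lying on the bench in front of the scale to the left, long along its own x. Origin: centre of its underside.
- marker: Bystander: marker pen, 133 mm long, 16 mm thick, lying in front of the scale to the right, long along its own x. Origin: underside, 23 mm from the pen's middle.

How it is judged (in metres and radians):
On the way, in this order (a step that is already met when the one before it is completed fails the run):
1. both side doors and the roof of the draught shield are fully shut (value of joint each of door_left, door_right, roof below 0.004 m), for 0.2 s.
2. the tare key is pressed with the shield shut (all of step 1 and value of joint tare_key above 0.0025 m), for 0.1 s.
At the end, for the whole second after the job is handed in: Both side doors and the roof within 4 mm of fully shut and still, the tare key up again, the cup standing upright and still on the pan (all of step 1 and value of joint tare_key below 0.001 m and velocity of joint each of door_left, door_right, roof below 0.005 m/s and z of cup in the frame of scale between 0.083 and 0.093 m and angle between cup's own z axis and vertical below 0.1 rad and linear speed of cup below 0.02 m/s); the robot touches nothing.
It fails at once if the cup on the pan is shifted by more than 15 mm, lifted or tipped (distance of cup from where it was at the start of the episode above 0.015 m or angle between cup's own z axis and vertical above 0.2 rad).
It fails at once if one of the three small keys is pressed (value of joint any of small_key0, small_key1, small_key2 above 0.002 m).
It fails at once if a bystander on the bench is shifted by more than 20 mm, lifted or knocked over (distance of any of quart_tin, small_tin, aerosol, tape_roll, stir_stick, marker from where it was at the start of the episode above 0.02 m or angle between any of quart_tin, small_tin, aerosol, tape_roll, stir_stick, marker's own z axis and vertical above 0.4 rad).
It also fails if it takes over 66 s, if anything falls off the work surface, if the arm or the gripper's body presses on something with over 40 N, if the wrist force passes 120 N, or if a joint passes its speed limit or range.

### The arm

A 6-joint arm with a two-finger parallel gripper is mounted at the origin on the work surface. World frame = base frame: x ahead of the robot, y to its left, z up, the work surface at z = 0. Lengths are in mm, angles in rad, forces in N, time in s.
With the tool pointing down it reaches from about 350 to 975 mm from the base axis. Payload 7.1 kg.
Tool frame: the origin (TCP) lies at the centre of the arm's flange, where the gripper is bolted on; the fingertips stand 182 mm ahead of it and the grasp point (between the pads) lies 163 mm ahead of it; z points along the fingers, y is the line along which they close (so a half turn about z gives the same grasp; the last joint's range is limited). The gripper opens to 88 mm and grips with 3 to 60 N. Pads are 20 mm wide; open, the fingers measure 115 mm over their backs; the gripper's body (75 mm by 178 mm) begins 61 mm behind the grasp point.
Start: joints at [1.188, 0.423, 1.63, -0, 1.089, -0.019], TCP at [222.361, 584.091, 404.675] pointing down, gripper open.
Joint ranges: [-3, 3], [-0.9, 2.11], [0.09, 2.58], [-1.31, 4.45], [0.11, 2.69], [-2.54, 2.54]. Speed limits (rad/s): [2.39, 2.39, 3.01, 3.14, 3.14, 3.14].

### API

Orientations are given as [roll, pitch, yaw] about the fixed x, y, z axes, in that order (R = Rz(yaw) Ry(pitch) Rx(roll)).
In Python, from rig import ctrl, eyes gives the robot as it stands.
- The arm moves only by the shell command python3 -m jog 'ROWS'. ROWS is JSON, one flat list of numbers, 7 for each row, row after row: the shift along the tool's x, y, z in mm, then the turn, a rotation vector about the tool's x, y, z in degrees, then the closure, from -1 (fully open) to 1 (shut). A call has 1 to 10 rows; each row shifts and turns the commanded pose from where the row before left it, along the tool's axes as they then stand; what a row does not reach is not made up. A row lasts 1/10 s, in which the tool goes at most 50 mm and 8.59 degrees, less where a joint would pass 70% of its speed; a pose out of reach is approached as far as the arm can. A call is refused whole if a number of a shift passes 50 or a number of a turn 8.59, either way. A call with a gripper value outside its range is refused whole. The fingers move at their own pace and stop on an object; the grip force is fixed at half the most. Time passes only in rows, so rows that do not move let the fingers close. It gives the time, the measured TCP pose, the force, the opening and the grip force at its end, in the units of the state.
- ctrl.get_state(): the state, without advancing time (a new reading comes with each control period).
- eyes.snapshot(name): name is "scene" or "top"; returns (picture, depth): 480x640x3 uint8, blue, green, red; 480x640 float32, mm along the optical axis (not along the pixel's ray), 0 where there is no reading.
- eyes.get_calibration(name): a dict with "fx", "fy", "cx", "cy" (pixels), "k1" (the pictures are not rectified: a ray, as slopes to the right and down, at radius r is drawn at 1 + k1 r^2 times it, then the intrinsics apply), "R" (3x3) and "t" (3): a world point X has camera coordinates R X + t. Camera axes: x right, y down, z forward; pixel columns grow to the right and rows downward; lengths in mm; the calibration is good to about 2 mm. A picture is of the moment at which its call begins. get_calibration takes no time and is no camera call.
- ctrl.finish_job(): hands the job in; it is judged then, once.
The state is a dict: "time_s": time; "joint_positions": joint angles; "qvel": joint speeds; "tau": joint torques, N m; "position": TCP position; "tool_rot": TCP orientation; "contact_force": force on the tool from outside, world axes, zero at the start; "ft_torque": the same for the moment, N m; "opening": opening from 0.0 (shut) to 1.0 (fully open); "grip_force": force on a finger pad.
Only numpy, scipy, OpenCV 4.12 (cv2) and the standard library are available. Lean on these libraries where they do the work, as an engineer would, in place of code of your own. Each camera call takes 0.05 s, during which the arm holds its last target. There are 200 camera calls.

## Working session

There is one attempt and no reset: what is moved stays moved. The work goes in short steps, Python scripts to look and compute and a shell command to move; the robot and the scene stay as the last step left them, time stands still between calls to the robot, and variables do not carry over. Pictures are saved under pics/ and viewed, at most 10 in all, crops included, and the job is handed in when it is done.

```bash
mkdir -p pics; python3 - <<'E'
from rig import ctrl, eyes
import cv2,numpy as np
print(ctrl.get_state())
for n in("scene","top"):
    p,d=eyes.snapshot(n); cv2.imwrite(f"pics/{n}0.png",p); np.save(f"{n}_d0.npy",d); print(n,eyes.get_calibration(n))
E
```

```text
{'time_s': 0.0, 'joint_positions': array([ 1.18799342e+00,  4.23845631e-01,  1.63065065e+00, -2.04639758e-05,
        1.08859565e+00, -1.89970890e-02]), 'qvel': array([ 0.00088546,  0.00065832, -0.0006476 , -0.00024516, -0.00031247,
        0.00087223]), 'tau': array([ 9.28307441e-05, -5.44616747e+01, -2.73678178e+01,  6.45308825e-02,
        2.25404813e-02, -1.10805875e-04]), 'position': array([222.27443743, 583.85909462, 403.91395911]), 'tool_rot': array([-3.14009330e+00, -1.03671053e-05,  2.77779634e+00]), 'contact_force': array([-0.22535816, -0.09171708, -0.08140251]), 'ft_torque': array([0.02058249, 0.00782843, 0.01102524]), 'grip_force': 0.0, 'opening': 1.0002943520068146}
scene {'fx': 465.1676753137894, 'fy': 465.1676753137894, 'cx': 319.7838352335442, 'cy': 240.76253882719877, 'k1': 0.029354681038682384, 'R': array([[ 0.93941769, -0.34277237, -0.00122579],
       [-0.32405401, -0.8869403 , -0.32912901],
       [ 0.11172913,  0.30958684, -0.94428417]]), 't': array([-495.74480106,  282.5902431 ,  996.30115675])}
top {'fx': 459.8200786602785, 'fy': 459.8200786602785, 'cx': 318.17579998971144, 'cy': 239.83831070050778, 'k1': 0.009592389893450301, 'R': array([[-0.00452655, -0.99996475,  0.00707191],
       [-0.99460427,  0.00376909, -0.10367328],
       [ 0.10364297, -0.00750303, -0.99458627]]), 't': array([  17.07621024,  529.76006188, 1001.00861878])}
```

View pics/scene0.png

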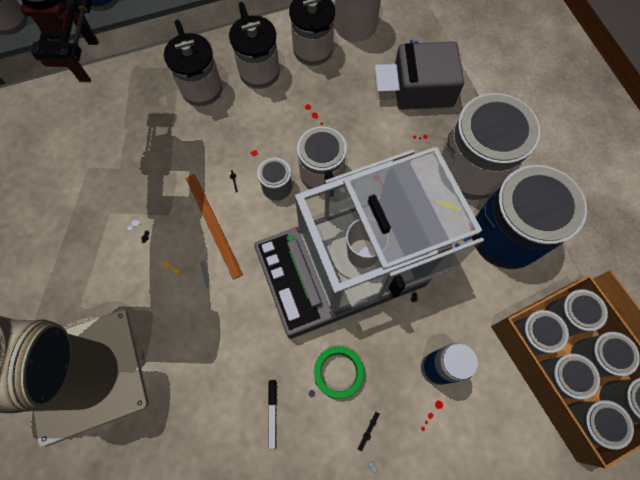

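View pics/top0.png

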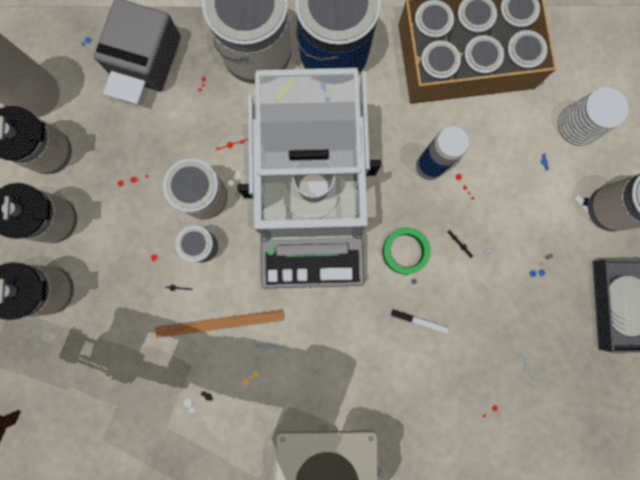

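The scene picture shows the scale in the middle, with its keypad to the left and the tare key near (289,304). In the top picture, the tare key is near (336,274), the small keys are at (272–302,275), and the roof grip is at (309,155). The handles are at (245,190) on the left and (375,167) on the right. The quart tin is at (192,185) and the aerosol at (445,150).

```bash
cat > h.py <<'E'
import cv2,numpy as np
from rig import eyes
def plane(n,uv,z):
    c=eyes.get_calibration(n); K=np.array([[c['fx'],0,c['cx']],[0,c['fy'],c['cy']],[0,0,1]])
    u=cv2.undistortPoints(np.float64(uv).reshape(-1,1,2),K,np.array([c['k1'],0,0,0.]))[:,0]
    d=np.c_[u,np.ones(len(u))]@c['R']; o=-c['R'].T@c['t']
    return o+d*((z-o[2])/d[:,2])[:,None]
def proj(n,X):
    c=eyes.get_calibration(n); K=np.array([[c['fx'],0,c['cx']],[0,c['fy'],c['cy']],[0,0,1]])
    return cv2.projectPoints(np.float64(X).reshape(-1,1,3),cv2.Rodrigues(np.array(c['R']))[0],np.float64(c['t']),K,np.array([c['k1'],0,0,0.]))[0][:,0]
E
python3 - <<'E'
from h import *
def blobs(n,p,m,roi,z,amin=15):
    x0,x1,y0,y1=roi; mm=np.zeros_like(m); mm[y0:y1,x0:x1]=m[y0:y1,x0:x1]
    cs,_=cv2.findContours(mm,cv2.RETR_EXTERNAL,cv2.CHAIN_APPROX_NONE)
    for c in cs:
        if cv2.contourArea(c)<amin: continue
        r=cv2.minAreaRect(plane(n,c[:,0],z)[:,:2].astype(np.float32))
        print(n,z,cv2.boundingRect(c),np.round(r[0],1),np.round(r[1],1),round(r[2],1))
for n,kr,br in(("top",(262,358,264,284),[(285,335,145,165,288),(236,260,175,205,243),(362,385,155,180,243)]),("scene",(258,305,235,325),[(360,395,185,240,288),(384,410,270,300,243),(318,336,165,195,243)])):
    p=cv2.imread(f"pics/{n}0.png"); d=np.load(f"{n}_d0.npy")
    g=p.min(2); blobs(n,p,cv2.inRange(g,170,255),kr,81.5)
    for b in br: blobs(n,p,cv2.inRange(p.max(2),0,45),b[:4],b[4])
p=cv2.imread("pics/top0.png");cv2.imwrite("pics/top0c.png",cv2.resize(p[50:300,150:480],None,fx=2.4,fy=2.4,interpolation=cv2.INTER_CUBIC))
E
```

```text
top 81.5 (269, 271, 7, 10) [449.3 112.6] [19.  12.6] 0.3
top 81.5 (298, 270, 8, 10) [451.1  50.7] [14.7 18.9] 89.9
top 81.5 (284, 270, 7, 10) [451.2  81.1] [18.9 12.6] 0.1
top 81.5 (321, 269, 30, 10) [452.9 -20.9] [61.1 18.9] 89.8
top 288 (290, 151, 38, 8) [648.5  32.6] [62.9 12.2] 89.9
top 243 (238, 185, 13, 13) [594.9 148.7] [27.6 15.5] 22.0
top 243 (367, 161, 13, 14) [637.2 -83.9] [15.9 29.6] 71.1
scene 81.5 (280, 289, 19, 31) [451.3 -22.9] [19.8 62.1] 1.2
scene 81.5 (272, 268, 11, 10) [449.8  48.8] [19.9 14.7] 2.6
scene 81.5 (267, 255, 11, 9) [449.2  79.8] [19.3 15. ] 2.7
scene 81.5 (263, 243, 11, 8) [448.5 110.7] [14.5 19.6] 89.6
scene 288 (368, 195, 22, 39) [646.5  28.5] [16.9 72.9] 1.2
scene 243 (384, 274, 26, 26) [630.6 -92.3] [48.2 35.6] 1.7
scene 243 (318, 168, 18, 12) [598.9 152.2] [19.1 33.3] 81.1
```

View pics/top0c.png

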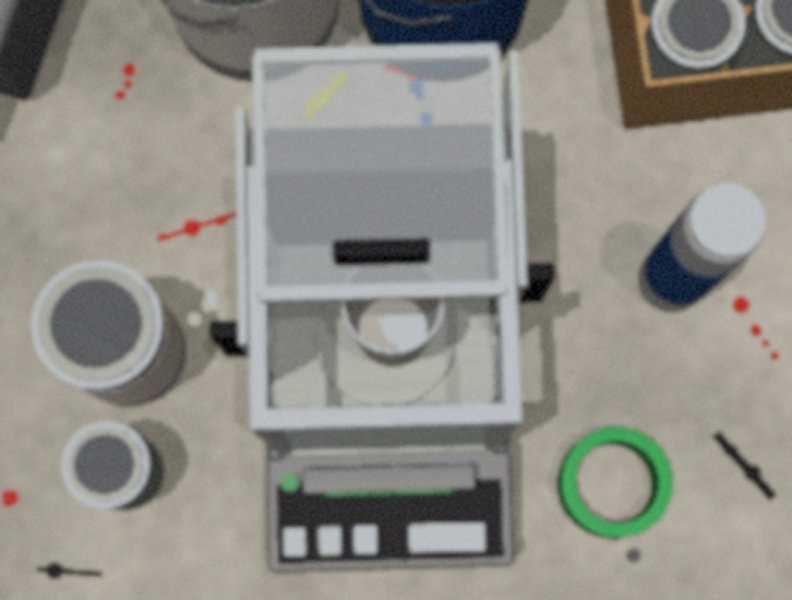

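```bash
python3 -m jog '[0,0,0,0,0,8.5,1, 0,0,0,0,0,8.5,1, 0,0,0,0,0,8.5,1, 0,0,0,0,0,8.5,1, 0,0,0,0,0,8.5,1, 0,0,0,0,0,8.5,1, 0,0,0,0,0,8.5,1, 0,0,0,0,0,8.5,1, 0,0,0,0,0,0,1]'
python3 - <<'E'
from rig import ctrl,eyes; import cv2,numpy as np
s=ctrl.get_state(); print(s['position'],s['tool_rot'],s['opening'])
p,d=eyes.snapshot("scene");cv2.imwrite("pics/s1.png",p)
p,d=eyes.snapshot("top");cv2.imwrite("pics/t1.png",p)
E
```

```text
time_s: 1.0
position: [222.3, 584.0, 404.3]
tool_rot: [-3.141, 0.001, 1.59]
contact_force: [-0.5, 0.4, 0.7]
opening: 0.219
grip_force: 0.0
[222.3346247  583.95250156 404.25584068] [-3.14127438e+00  7.53089163e-04  1.58961552e+00] 0.2193954689166243
```

View pics/s1.png

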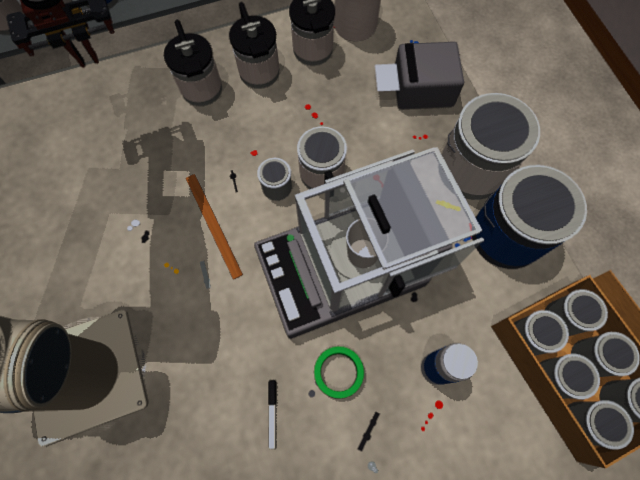

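The picture shows the gripper at the upper left (60,30), with its long side along the closing axis. Next I move it beside the shield, behind the left handle.

```bash
python3 -m jog '[-25,29.4,0,0,0,0,1, -25,29.4,0,0,0,0,1, -25,29.4,0,0,0,0,1, -25,29.4,0,0,0,0,1, -25,29.4,0,0,0,0,1, -25,29.4,0,0,0,0,1, -25,29.4,0,0,0,0,1, -25,29.4,0,0,0,0,1, -25,29.4,0,0,0,0,1, -25,29.4,0,0,0,0,1]'
python3 -m jog '[-25,29.4,0,0,0,0,1, -25,29.4,0,0,0,0,1, -25,29.4,0,0,0,0,1, -25,29.4,0,0,0,0,1, -22,29.4,0,0,0,0,1, 0,0,0,0,0,0,1, 0,0,0,0,0,0,1]'
python3 - <<'E'
from rig import ctrl,eyes; import cv2,numpy as np
p,d=eyes.snapshot("top");cv2.imwrite("pics/t2.png",p)
E
```

```text
time_s: 2.1
position: [522.4, 338.9, 404.7]
tool_rot: [-3.142, -0.0, 1.595]
contact_force: [0.9, 0.9, 0.4]
opening: 0.002
grip_force: 0.0
time_s: 2.8
position: [671.0, 220.4, 404.1]
tool_rot: [-3.141, -0.0, 1.592]
contact_force: [-1.2, -0.3, -0.6]
opening: 0.002
grip_force: 0.0
```

View pics/t2.png

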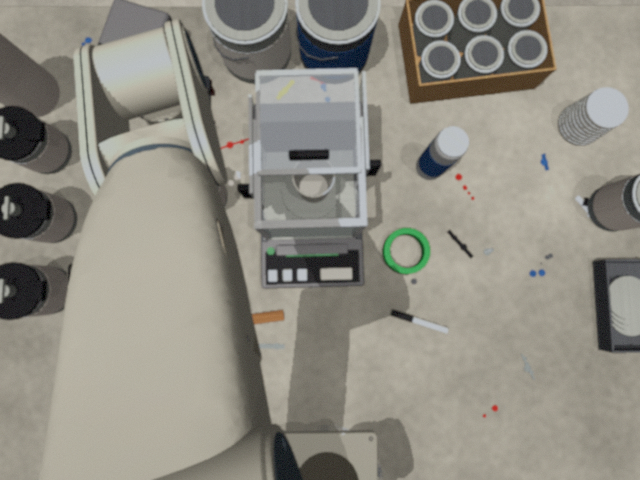

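```bash
python3 -m jog '[-22,0,0,0,0,0,1, -22,0,0,0,0,0,1, -12,0,0,0,0,0,1, -7,0,0,0,0,0,1, 0,0,0,0,0,0,1, 0,0,0,0,0,0,1]'
python3 -m jog '[0,-15,0,0,0,0,1, 0,-15,0,0,0,0,1, 0,-10,0,0,0,0,1, 0,-5,0,0,0,0,1, 0,-5,0,0,0,0,1, 0,-5,0,0,0,0,1, 0,-5,0,0,0,0,1, 0,-5,0,0,0,0,1]'
```

```text
time_s: 3.45
position: [671.9, 158.8, 404.8]
tool_rot: [3.141, -0.0, 1.592]
contact_force: [0.2, 0.1, 0.2]
opening: 0.007
grip_force: 0.0
time_s: 4.25
position: [607.0, 156.9, 404.8]
tool_rot: [3.141, -0.0, 1.591]
contact_force: [1.8, 1.6, -0.0]
opening: 0.003
grip_force: 0.8
```

```bash
python3 -m jog '[0,-5,0,0,0,0,1, 0,-5,0,0,0,0,1, 0,-5,0,0,0,0,1, 0,-5,0,0,0,0,1, 0,-5,0,0,0,0,1, 0,0,0,0,0,0,1]'
python3 -m jog '[0,-2,0,0,0,0,1, 0,-2,0,0,0,0,1, 0,-2,0,0,0,0,1, 0,0,0,0,0,0,1]'
python3 -m jog '[0,-2,0,0,0,0,1, 0,-2,0,0,0,0,1, 0,0,0,0,0,0,1]'
```

```text
time_s: 4.85
position: [581.3, 156.1, 404.6]
tool_rot: [-3.141, 0.0, 1.591]
contact_force: [-0.7, 0.4, 0.3]
opening: 0.005
grip_force: 0.0
time_s: 5.25
position: [575.8, 156.1, 404.6]
tool_rot: [-3.141, 0.0, 1.591]
contact_force: [1.1, -0.4, -0.4]
opening: 0.002
grip_force: 0.0
time_s: 5.55
position: [571.8, 156.0, 404.6]
tool_rot: [-3.141, 0.0, 1.591]
contact_force: [-0.4, 0.2, 0.7]
opening: 0.001
grip_force: 0.0
```

```bash
python3 -m jog '[0,-2,0,0,0,0,1, 0,-2,0,0,0,0,1, 0,0,0,0,0,0,1]'
python3 -m jog '[0,-2,0,0,0,0,1, 0,0,0,0,0,0,1]'
python3 - <<'E'
from rig import ctrl,eyes; import cv2,numpy as np
p,d=eyes.snapshot("scene");cv2.imwrite("pics/s3.png",p)
E
```

```text
time_s: 5.85
position: [567.8, 156.0, 404.7]
tool_rot: [-3.141, -0.0, 1.591]
contact_force: [-0.2, -0.0, -0.1]
opening: 0.006
grip_force: 0.0
time_s: 6.05
position: [565.9, 155.9, 404.7]
tool_rot: [-3.141, -0.0, 1.591]
contact_force: [-0.0, -0.5, -0.1]
opening: 0.007
grip_force: 0.1
```

View pics/s3.png

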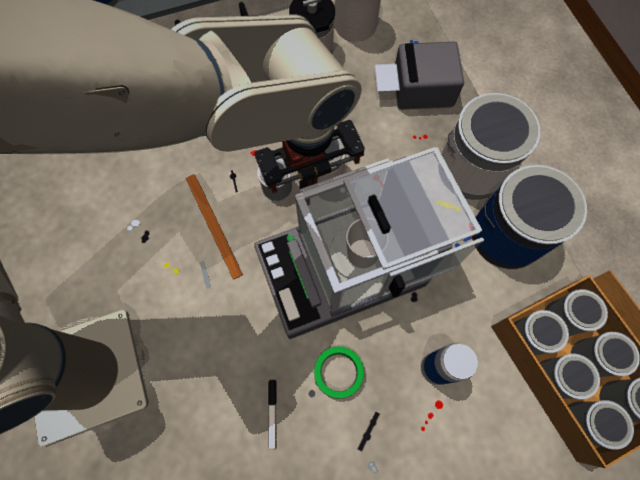

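The gripper is at (310,155) beside the left door and hides the handle, so I keep pushing in small steps until the force shows the stop.

```bash
python3 -m jog '[0,-2,0,0,0,0,1, 0,0,0,0,0,0,1]'
python3 -m jog '[0,-2,0,0,0,0,1, 0,0,0,0,0,0,1]'
python3 -m jog '[0,-1.5,0,0,0,0,1, 0,0,0,0,0,0,1]'
```

```text
time_s: 6.3
position: [564.7, 155.9, 404.8]
tool_rot: [3.139, -0.0, 1.591]
contact_force: [5.7, 0.5, -4.4]
opening: 0.009
grip_force: 2.9
time_s: 6.5
position: [564.0, 155.9, 404.9]
tool_rot: [3.134, -0.001, 1.591]
contact_force: [13.0, -0.2, -8.6]
opening: 0.005
grip_force: 6.5
time_s: 6.7
position: [563.4, 155.8, 405.0]
tool_rot: [3.131, -0.001, 1.591]
contact_force: [18.5, 0.8, -11.9]
opening: 0.007
grip_force: 9.1
```

```bash
python3 -m jog '[0,10,0,0,0,0,1, 0,10,0,0,0,0,1, 0,0,-30,0,0,0,1, 0,0,-30,0,0,0,1, 0,0,-30,0,0,0,1, 0,25,0,0,0,0,1, 0,25,0,0,0,0,1, 0,25,0,0,0,0,1, 0,30,0,0,0,0,1, 0,0,0,0,0,0,1]'
python3 -m jog '[-25,0,0,0,0,0,1, -25,0,0,0,0,0,1, -25,0,0,0,0,0,1, -25,0,0,0,0,0,1, -22,0,0,0,0,0,1, 0,0,0,0,0,0,1, 0,0,0,0,0,0,1]'
python3 - <<'E'
from rig import ctrl,eyes; import cv2,numpy as np
for n in("scene","top"):
    p,d=eyes.snapshot(n);cv2.imwrite(f"pics/{n}4.png",p)
a=cv2.imread("pics/scene4.png"); b=cv2.imread("pics/top4.png")
cv2.imwrite("pics/m4.png",np.hstack([cv2.resize(a[130:330,240:500],None,fx=1.5,fy=1.5),cv2.resize(b[40:240,180:440],None,fx=1.5,fy=1.5)]))
E
```

```text
time_s: 7.7
position: [687.9, 158.2, 493.8]
tool_rot: [3.142, 0.0, 1.59]
contact_force: [0.3, -0.5, -0.1]
opening: 0.003
grip_force: 0.0
time_s: 8.4
position: [687.6, 36.3, 494.7]
tool_rot: [-3.141, -0.0, 1.59]
contact_force: [0.2, 0.8, 0.9]
opening: 0.007
grip_force: 0.0
```

View pics/m4.png

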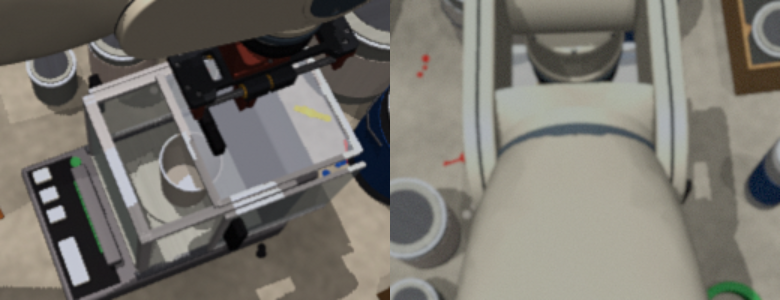

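The left handle is now near the front, at about (302,185) in the scene picture. The gripper is over the roof, behind the grip, so I lower it and push.

```bash
python3 -m jog '[0,0,20,0,0,0,1, 0,0,12,0,0,0,1, 0,0,8,0,0,0,1, 0,0,0,0,0,0,1, 0,0,0,0,0,0,1]'
python3 -m jog '[0,-10,0,0,0,0,1, 0,-5,0,0,0,0,1, 0,-5,0,0,0,0,1, 0,-5,0,0,0,0,1, 0,-5,0,0,0,0,1, 0,-5,0,0,0,0,1, 0,-5,0,0,0,0,1, 0,-5,0,0,0,0,1, 0,-5,0,0,0,0,1, 0,0,0,0,0,0,1]'
```

```text
time_s: 9.0
position: [688.1, 36.7, 454.8]
tool_rot: [-3.142, -0.0, 1.591]
contact_force: [1.1, 0.4, -0.0]
opening: 0.006
grip_force: 0.0
time_s: 10.0
position: [637.3, 35.4, 454.6]
tool_rot: [-3.141, 0.0, 1.591]
contact_force: [-0.1, 0.4, -0.1]
opening: 0.005
grip_force: 0.0
```

```bash
python3 -m jog '[0,-5,0,0,0,0,1, 0,-5,0,0,0,0,1, 0,-5,0,0,0,0,1, 0,-5,0,0,0,0,1, 0,-5,0,0,0,0,1, 0,-5,0,0,0,0,1, 0,-5,0,0,0,0,1, 0,-5,0,0,0,0,1, 0,-5,0,0,0,0,1, 0,-3,0,0,0,0,1]'
python3 -m jog '[0,-2,0,0,0,0,1, 0,-2,0,0,0,0,1, 0,-2,0,0,0,0,1, 0,0,0,0,0,0,1]'
```

```text
time_s: 11.0
position: [589.5, 34.4, 454.7]
tool_rot: [-3.141, 0.0, 1.591]
contact_force: [2.1, -1.1, -2.2]
opening: 0.006
grip_force: 0.7
time_s: 11.4
position: [583.8, 34.3, 454.7]
tool_rot: [-3.141, -0.0, 1.591]
contact_force: [1.0, 0.1, 0.2]
opening: 0.006
grip_force: 0.0
```

```bash
python3 -m jog '[0,-2,0,0,0,0,1, 0,-2,0,0,0,0,1, 0,0,0,0,0,0,1]'
python3 -m jog '[0,-2,0,0,0,0,1, 0,0,0,0,0,0,1]'
python3 -m jog '[0,-2,0,0,0,0,1, 0,0,0,0,0,0,1]'
python3 -m jog '[0,-1.5,0,0,0,0,1, 0,0,0,0,0,0,1]'
```

```text
time_s: 11.7
position: [579.8, 34.2, 454.7]
tool_rot: [-3.141, -0.0, 1.591]
contact_force: [0.4, -0.7, -0.8]
opening: 0.005
grip_force: 0.1
time_s: 11.9
position: [578.5, 34.2, 454.8]
tool_rot: [3.139, -0.0, 1.591]
contact_force: [5.0, 0.3, -3.4]
opening: 0.008
grip_force: 2.5
time_s: 12.1
position: [577.7, 34.2, 454.9]
tool_rot: [3.135, -0.0, 1.591]
contact_force: [12.8, -0.7, -7.7]
opening: 0.004
grip_force: 6.2
time_s: 12.3
position: [577.1, 34.1, 454.9]
tool_rot: [3.132, -0.0, 1.591]
contact_force: [18.5, 0.6, -10.9]
opening: 0.005
grip_force: 9.0
```

```bash
python3 -m jog '[0,12,0,0,0,0,1, 0,0,-20,0,0,0,1, 0,0,-20,0,0,0,1, 0,30,0,0,0,0,1, 0,30,0,0,0,0,1, 0,25,0,0,0,0,1, 0,20,0,0,0,0,1, 0,0,0,0,0,0,1]'
python3 -m jog '[-28,0,0,0,0,0,1, -28,0,0,0,0,0,1, -28,0,0,0,0,0,1, -28,0,0,0,0,0,1, -16,0,0,0,0,0,1, 0,0,0,0,0,0,1, 0,0,0,0,0,0,1]'
python3 - <<'E'
from h import *
p,d=eyes.snapshot("scene");cv2.imwrite("pics/s5.png",p)
print(proj("scene",[[550.4,148,243],[564,30.5,288]]))
cv2.imwrite("pics/s5c.png",cv2.resize(p[130:330,240:500],None,fx=2.5,fy=2.5))
E
```

```text
time_s: 13.1
position: [693.0, 36.5, 493.8]
tool_rot: [-3.141, -0.0, 1.591]
contact_force: [-0.4, 0.2, 0.3]
opening: 0.006
grip_force: 0.0
time_s: 13.8
position: [693.8, -91.1, 494.6]
tool_rot: [-3.141, -0.001, 1.591]
contact_force: [0.8, 0.2, -0.3]
opening: 0.007
grip_force: 0.0
[[303.96265135 183.78941767]
 [333.37466711 227.908569  ]]
```

View pics/s5c.png

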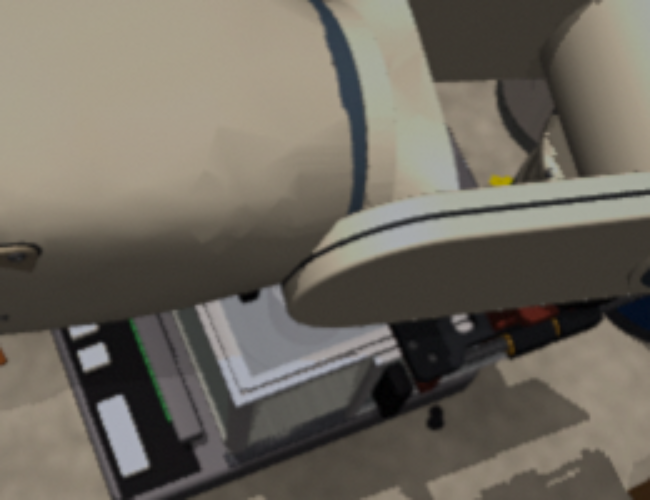

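The roof is shut. The right handle is at (397,285) in the full scene picture, with the gripper behind it. I lower the gripper and push.

```bash
python3 -m jog '[0,0,30,0,0,0,1, 0,0,30,0,0,0,1, 0,0,20,0,0,0,1, 0,0,10,0,0,0,1, 0,0,0,0,0,0,1, 0,0,0,0,0,0,1]'
python3 -m jog '[0,-15,0,0,0,0,1, 0,-10,0,0,0,0,1, 0,-5,0,0,0,0,1, 0,-5,0,0,0,0,1, 0,-5,0,0,0,0,1, 0,-5,0,0,0,0,1, 0,-5,0,0,0,0,1, 0,-5,0,0,0,0,1, 0,-5,0,0,0,0,1, 0,-5,0,0,0,0,1]'
```

```text
time_s: 14.45
position: [694.5, -90.9, 405.6]
tool_rot: [3.14, 0.0, 1.592]
contact_force: [-0.0, -0.4, 1.2]
opening: 0.005
grip_force: 0.0
time_s: 15.45
position: [628.7, -92.9, 404.7]
tool_rot: [-3.142, 0.0, 1.591]
contact_force: [2.7, -0.7, 1.1]
opening: 0.006
grip_force: 0.8
```

```bash
python3 -m jog '[0,-5,0,0,0,0,1, 0,-5,0,0,0,0,1, 0,-5,0,0,0,0,1, 0,-5,0,0,0,0,1, 0,-5,0,0,0,0,1, 0,-5,0,0,0,0,1, 0,-5,0,0,0,0,1, 0,-5,0,0,0,0,1, 0,-5,0,0,0,0,1, 0,-3,0,0,0,0,1]'
python3 -m jog '[0,-2,0,0,0,0,1, 0,-2,0,0,0,0,1, 0,0,0,0,0,0,1]'
python3 -m jog '[0,-2,0,0,0,0,1, 0,-2,0,0,0,0,1, 0,0,0,0,0,0,1]'
python3 -m jog '[0,-2,0,0,0,0,1, 0,0,0,0,0,0,1]'
```

```text
time_s: 16.45
position: [580.6, -93.8, 404.6]
tool_rot: [-3.141, -0.0, 1.591]
contact_force: [1.1, -1.1, -0.7]
opening: 0.004
grip_force: 0.7
time_s: 16.75
position: [576.8, -93.8, 404.6]
tool_rot: [-3.141, -0.0, 1.591]
contact_force: [0.0, -0.3, -0.4]
opening: 0.008
grip_force: 0.0
time_s: 17.05
position: [572.8, -93.9, 404.6]
tool_rot: [-3.141, -0.0, 1.591]
contact_force: [-0.1, -0.3, -0.5]
opening: 0.004
grip_force: 0.0
time_s: 17.25
position: [570.9, -94.0, 404.6]
tool_rot: [-3.141, -0.0, 1.591]
contact_force: [1.0, -1.0, 0.5]
opening: 0.008
grip_force: 0.1
```

```bash
python3 -m jog '[0,-2,0,0,0,0,1, 0,0,0,0,0,0,1]'
python3 -m jog '[0,-2,0,0,0,0,1, 0,0,0,0,0,0,1]'
python3 -m jog '[0,-1.5,0,0,0,0,1, 0,0,0,0,0,0,1]'
```

```text
time_s: 17.45
position: [570.0, -94.0, 404.8]
tool_rot: [3.138, 0.0, 1.591]
contact_force: [8.2, 0.4, -6.4]
opening: 0.001
grip_force: 3.8
time_s: 17.65
position: [569.2, -94.0, 404.9]
tool_rot: [3.133, 0.0, 1.591]
contact_force: [14.4, 1.2, -10.9]
opening: 0.004
grip_force: 7.4
time_s: 17.85
position: [568.6, -94.0, 405.0]
tool_rot: [3.13, 0.0, 1.591]
contact_force: [21.5, 1.9, -14.5]
opening: 0.003
grip_force: 10.0
```

```bash
python3 -m jog '[0,12,0,0,0,0,1, 0,0,-30,0,0,0,1, 0,0,-30,0,0,0,1, 0,0,-30,0,0,0,1, 15,-26,0,0,0,0,1, 15,-26,0,0,0,0,1, 15,-26,0,0,0,0,1, 15,-26,0,0,0,0,1, 12,-26,0,0,0,0,1, 0,0,0,0,0,0,1]'
python3 -m jog '[0,0,0,0,0,8.5,1, 0,0,0,0,0,8.5,1, 0,0,0,0,0,8.5,1, 0,0,0,0,0,8.5,1, 0,0,0,0,0,8.5,1, 0,0,0,0,0,8.5,1, 0,0,0,0,0,8.5,1, 0,0,0,0,0,8.5,1, 0,0,0,0,0,8.5,1, 0,0,0,0,0,8.5,1]'
python3 -m jog '[0,0,0,0,0,5,1, 0,0,0,0,0,0,1, 0,0,0,0,0,0,1]'
python3 - <<'E'
from h import *
for n in("scene","top"):
    p,d=eyes.snapshot(n);cv2.imwrite(f"pics/{n}6.png",p)
a=cv2.imread("pics/scene6.png"); b=cv2.imread("pics/top6.png")
print(proj("scene",[[550.4,148,243],[564,30.5,288],[555.6,-88,243]])); print(proj("top",[[550.4,148,243],[564,30.5,288],[555.6,-88,243]]))
cv2.imwrite("pics/m6.png",np.hstack([cv2.resize(a[130:380,240:500],None,fx=1.5,fy=1.5),cv2.resize(b[60:310,180:440],None,fx=1.5,fy=1.5)]))
E
```

```text
time_s: 18.85
position: [443.5, -23.6, 494.6]
tool_rot: [-3.139, -0.0, 1.592]
contact_force: [0.3, -0.5, -0.4]
opening: 0.003
grip_force: 0.0
time_s: 19.85
position: [446.8, -24.8, 494.7]
tool_rot: [3.141, 0.0, 0.101]
contact_force: [-0.2, 0.9, -0.1]
opening: 0.007
grip_force: 0.0
time_s: 20.15
position: [446.5, -24.7, 494.7]
tool_rot: [3.141, 0.0, 0.023]
contact_force: [-0.2, -0.2, 0.2]
opening: 0.008
grip_force: 0.0
[[303.96265135 183.78941767]
 [333.37466711 227.908569  ]
 [352.33316724 299.18124863]]
[[243.878999   215.97102135]
 [309.88144566 203.57629471]
 [376.83459608 212.63075644]]
```

View pics/m6.png

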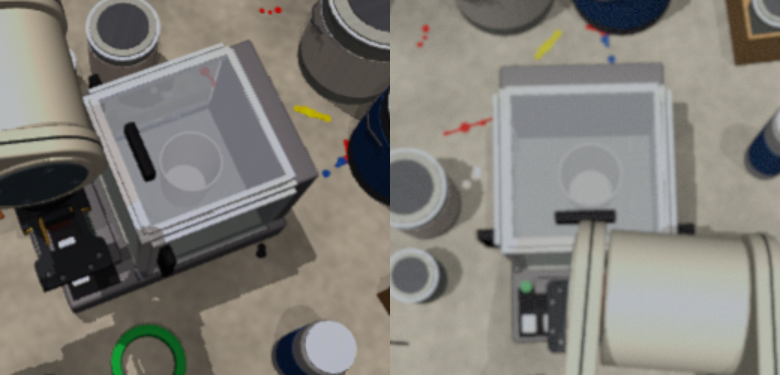

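Both handles and the roof grip are at the projected shut places, and the gripper hangs over the keypad. I lower it onto the tare key.

```bash
python3 -m jog '[4,-2,0,0,0,0,1, 0,0,30,0,0,0,1, 0,0,30,0,0,0,1, 0,0,30,0,0,0,1, 0,0,30,0,0,0,1, 0,0,30,0,0,0,1, 0,0,30,0,0,0,1, 0,0,20,0,0,0,1, 0,0,10,0,0,0,1, 0,0,0,0,0,0,1]'
python3 -m jog '[0,0,6,0,0,0,1, 0,0,3,0,0,0,1, 0,0,0,0,0,0,1]'
python3 -m jog '[0,0,2,0,0,0,1, 0,0,0,0,0,0,1]'
```

```text
time_s: 21.25
position: [450.1, -22.3, 283.7]
tool_rot: [-3.141, 0.002, 0.021]
contact_force: [-0.1, -0.5, 0.2]
opening: 0.003
grip_force: 0.0
time_s: 21.55
position: [450.3, -22.5, 276.0]
tool_rot: [3.142, -0.001, 0.02]
contact_force: [0.3, -0.1, 0.2]
opening: 0.007
grip_force: 0.0
time_s: 21.75
position: [450.2, -22.4, 273.9]
tool_rot: [3.142, -0.001, 0.02]
contact_force: [-0.1, 0.4, 0.3]
opening: 0.008
grip_force: 0.0
```

```bash
python3 -m jog '[0,0,3,0,0,0,1, 0,0,3,0,0,0,1, 0,0,3,0,0,0,1, 0,0,0,0,0,0,1]'
python3 -m jog '[0,0,1.5,0,0,0,1, 0,0,0,0,0,0,1]'
python3 -m jog '[0,0,1.5,0,0,0,1, 0,0,0,0,0,0,1]'
python3 -m jog '[0,0,1,0,0,0,1, 0,0,0,0,0,0,1]'
```

```text
time_s: 22.15
position: [450.0, -22.4, 264.2]
tool_rot: [-3.142, 0.001, 0.02]
contact_force: [-0.8, 0.8, 0.3]
opening: 0.004
grip_force: 0.0
time_s: 22.35
position: [450.1, -22.4, 263.1]
tool_rot: [-3.142, 0.0, 0.02]
contact_force: [-0.1, 0.6, 1.8]
opening: 0.009
grip_force: 1.0
time_s: 22.55
position: [450.1, -22.5, 261.7]
tool_rot: [3.142, 0.0, 0.02]
contact_force: [-1.1, -0.7, 3.3]
opening: 0.006
grip_force: 1.6
time_s: 22.75
position: [450.1, -22.4, 260.7]
tool_rot: [-3.142, 0.0, 0.02]
contact_force: [-1.7, -0.4, 4.2]
opening: 0.007
grip_force: 2.0
```

```bash
python3 -m jog '[0,0,1,0,0,0,1, 0,0,0.6,0,0,0,1, 0,0,0,0,0,0,1, 0,0,0,0,0,0,1, 0,0,0,0,0,0,1]'
python3 -m jog '[0,0,-10,0,0,0,1, 0,0,-30,0,0,0,1, 0,0,-30,0,0,0,1, 0,0,-30,0,0,0,1, 0,0,-30,0,0,0,1, 0,0,-30,0,0,0,1, 0,0,-30,0,0,0,1, 0,0,0,0,0,0,1, 0,0,0,0,0,0,1]'
python3 - <<'E'
from h import *
from rig import ctrl
a,_=eyes.snapshot("scene"); b,_=eyes.snapshot("top")
cv2.imwrite("pics/m7.png",np.hstack([cv2.resize(a[130:380,240:500],None,fx=1.5,fy=1.5),cv2.resize(b[60:310,180:440],None,fx=1.5,fy=1.5)]))
E
```

```text
time_s: 23.25
position: [450.1, -22.4, 259.7]
tool_rot: [3.142, 0.0, 0.02]
contact_force: [-4.7, 0.4, 14.3]
opening: 0.01
grip_force: 6.9
time_s: 24.15
position: [450.1, -22.4, 449.4]
tool_rot: [3.141, -0.002, 0.02]
contact_force: [-1.0, 1.0, -0.2]
opening: 0.003
grip_force: 0.0
```

View pics/m7.png

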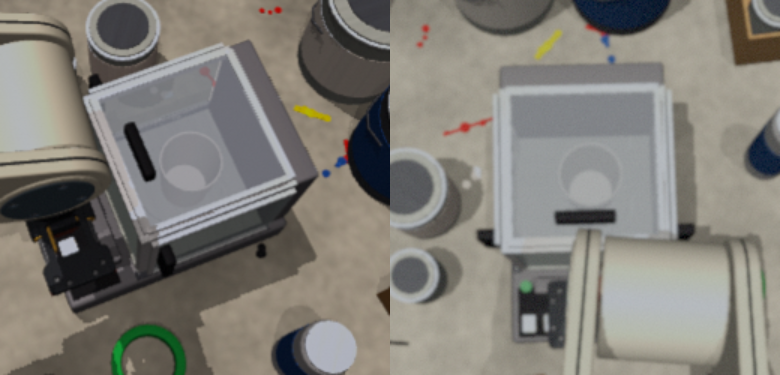

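The key bottomed at 14 N and has been let go. The picture shows the shield shut and the cup in place, at (190,160) in the left half. The gripper is clear, so I hand in.

```bash
python3 -c "
from rig import ctrl; print(ctrl.finish_job())"
```

```text
the job is handed in; nothing more can be done
None
```

I pushed both side doors and the roof shut against their stops, pressed the tare key fully and released it, and handed the job in after about 24 s with the gripper clear; no verdict was returned.

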